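# Sort the gearbox teardown: gears to the spindle, caps to tray or scrap

## Task

Put away the gearbox parts lying on the bench. Thread both gears over the upright post of the gear stand, the wide gear at the bottom and the small one resting on it; lay each of the two sound bearing caps flat in its own bay of the two-bay tray, and lay the cap that is missing one of its two bosses flat on the floor of the round scrap dish. Keep all the caps boss side up, and leave the white bottle and the wrench where they are.

Things in the scene. Friction and masses are not known exactly. Their poses are not given: they have to be found in the camera images.
- gear_wide: wide steel spur gear lying flat: 60 mm outer diameter, 28 mm bore, 20 mm thick. Origin: centre of its underside, z up along its axis. 0.22 to 0.45 kg.
- gear_small: small steel spur gear lying flat: 44 mm outer diameter, 28 mm bore, 18 mm thick. Origin: centre of its underside, z up along its axis. 0.09 to 0.18 kg.
- cap_a: dark cast-iron bearing cap, a rounded block 76 (its x) x 44 (its y) x 22 mm high, lying underside up; sound: two round bosses (bright machined, 22 mm diameter, 12 mm tall) stand on its upper face, at x = -23 and +23 mm. Same as cap_b. Two small dark bolt holes, x = 0, y = -15 and +15 mm, mark its face. Origin: centre of the face it lies on; z up. 0.21 to 0.42 kg.
- cap_b: dark cast-iron bearing cap, a rounded block 76 (its x) x 44 (its y) x 22 mm high, lying underside up; sound: two round bosses (bright machined, 22 mm diameter, 12 mm tall) stand on its upper face, at x = -23 and +23 mm. Same as cap_a. Two small dark bolt holes, x = 0, y = -15 and +15 mm, mark its face. Origin: centre of the face it lies on; z up. 0.21 to 0.42 kg.
- cap_bad: dark cast-iron bearing cap, a rounded block 76 (its x) x 44 (its y) x 22 mm high, lying underside up; faulty: only one boss (bright machined, 22 mm diameter, 12 mm tall), at x = +23 mm; the one at x = -23 mm is missing. Two small dark bolt holes, x = 0, y = -15 and +15 mm, mark its face. Origin: centre of the face it lies on; z up. 0.21 to 0.42 kg.
- gear_stand: gear stand, fixed: square wooden base 90 x 90 x 8 mm with a steel post in its middle, 16 mm diameter, its top 53 mm above the bench (tapered over the last 6 mm). Origin: centre of the underside, on the bench; z along the post.
- cap_tray: low plywood tray, fixed: 100 (x) x 190 (y) x 12 mm outside, walls 4 mm, floor 4 mm thick, split by a wall across the middle (at y = 0) as high as the rim into two equal bays, each 92 (x) x 89 (y) mm inside, centred at y = +47 and -47 mm. Origin: centre of the underside, on the bench.
- scrap_dish: round shallow steel dish, fixed: 140 mm across the rim, 20 mm high, wall 3 mm flaring from 120 mm outside diameter at the bottom, floor 4 mm thick. Origin: centre of the underside, on the bench.
- oil_bottle: bystander: white oil bottle with red cap, 66 mm diameter, 140 mm tall, standing loose. Origin: centre of its base. Leave alone.
- wrench: bystander: steel wrench, 160 mm long along its x, lying loose on the bench. Origin: its middle, on the bench. Leave alone.

How it is judged:
By the outcome, as a careful person would: the job done as asked, in the order asked, and still so for the second after the job is handed in, with the robot touching nothing.
It also fails if it takes over 128 s, if anything falls off the work surface, if the arm or the gripper's body presses on something with over 40 N, if the wrist force passes 120 N, or if a joint passes its speed limit or range.

## Robot

A 6-joint arm with a two-finger parallel gripper is mounted at the origin on the work surface. World frame = base frame: x ahead of the robot, y to its left, z up, the work surface at z = 0. Lengths are in m, angles in rad, forces in N, time in s.
With the tool pointing down it reaches from about 0.375 to 0.9 m from the base axis. Payload 3.1 kg.
Tool frame: the origin (TCP) lies at the centre of the arm's flange, where the gripper is bolted on; the fingertips stand robot.tip_extent ahead of it and the grasp point (between the pads) lies 164 mm ahead of it (robot.tip_extent is the distance from the TCP to the fingertips, in m); z points along the fingers, y is the line along which they close (so a half turn about z gives the same grasp; the last joint's range is limited). The gripper opens to 87 mm and grips with 3 to 60 N. Pads are 19 mm wide; open, the fingers measure 117 mm over their backs; the gripper's body (75 mm by 190 mm) begins 51 mm behind the grasp point.
Start: joints at [1.034, 0.527, 1.433, -0, 1.181, -0.178], TCP at [0.219, 0.585, 0.405] pointing down, gripper open.
Joint ranges: [-3.08, 3.08], [-0.75, 2.2], [0.22, 2.44], [-1.43, 4.57], [0, 2.65], [-2.85, 2.85]. Speed limits (rad/s): [2.79, 2.79, 3.14, 3.14, 3.14, 3.14].

## Interface

Orientations are given as a unit quaternion [x, y, z, w].
In Python, from rig import get_obs, camera, hand_in, cut_out, robot gives the robot as it stands.
- The arm moves only by the tool step_arm, never from a script. Its argument "rows" is a list of rows, each a list of 6 numbers: the shift along the world's x, y, z in m, then the turn, a rotation vector about the world's x, y, z in degrees. A call has 1 to 12 rows; each row shifts and turns the commanded pose from where the row before left it; what a row does not reach is not made up. A row lasts 1/8 s, in which the tool goes at most 62.5 mm and 10.7 degrees, less where a joint would pass 70% of its speed; a pose out of reach is approached as far as the arm can. A call is refused whole if a number of a shift passes 0.0625 or a number of a turn 10.7, either way. A call with a gripper value outside its range is refused whole. "jaw" is the finger opening in m, from 0 to 0.087, set as the call begins (left out, the last holds). The fingers move at their own pace and stop on an object; "squeeze" is the grip in N (left out, the last holds). Time passes only in rows, so rows that do not move let the fingers close. It gives the time, the measured TCP pose, the force, the opening and the grip force at its end, in the units of the state.
- get_obs(): the state, without advancing time (a new reading comes with each control period).
- camera(name): name is "scene" or "side" or "wrist"; returns a dict with "pixels" (420x560x3 uint8, blue, green, red), "depth" (420x560 float32, m along the optical axis (not along the pixel's ray), 0 where there is no reading), "fov_y" (degrees; the focal length in pixels is half the picture's height over the tangent of half this angle, whatever the lens; pixels are square), "cx", "cy" (the principal point, pixels), "extrinsics" (4x4, takes a point from camera to world coordinates); the wrist camera has in their place "mount" (4x4, takes a point from camera to tool coordinates, whose origin is the TCP and whose axes are the flange's). Camera axes: x right, y up, looking along -z (the intrinsics and any distortion apply to the point x, -y, -z); pixel columns grow to the right and rows downward; lengths in m; the calibration is good to about 2 mm. A picture is of the moment at which its call begins: read the wrist's pose just before it.
- hand_in(): hands the job in; it is judged then, once.
Trained networks look in the newest picture that a camera, given by its name, has taken for a name from the list of things; names that differ only in an ending like _2 or _b are one class to them, and where a whole thing is asked for, a point or a joint stands for the part that bears it (a point fixed in the world has none). Each returns a list of dicts, best first, with "confidence" (0 to 1); they miss things now and then, are a little off and sometimes report something else, mostly with a low value. They report only what shows in the picture. A call takes as long as a camera call.
- cut_out(label, camera): "region" (420x560 bool, what is visible of it) and "extent" ([centre column, centre row, width, height] in pixels, round what is visible of it).
The state is a dict: "time": time; "q": joint angles; "joint_velocities": joint speeds; "joint_torque": joint torques, N m; "position": TCP position; "tool_rot": TCP orientation; "ft_force": force on the tool from outside, world axes, zero at the start; "moment": the same for the moment, N m; "grip_width": finger opening in m; "grip_force": force on a finger pad.
Only numpy, scipy, OpenCV 4.12 (cv2) and the standard library are available. Lean on these libraries where they do the work, as an engineer would, in place of code of your own. Each camera call takes 0.05 s, during which the arm holds its last target. There are 200 camera calls.

## Working session

There is one attempt and no reset: what is moved stays moved. The work goes in short steps, Python scripts to look and compute and a tool call to move; the robot and the scene stay as the last step left them, time stands still between calls to the robot, and variables do not carry over. Pictures are saved under pics/ and viewed, at most 14 in all, crops included, and the job is handed in when it is done.

Besides the shell and the picture viewer there is one more tool, called after "Request:" as name([rows], argument=value, ...), one row to a line, values as JSON. step_arm: Moves the arm, as the interface text tells. Its arguments: {"type":"object","properties":{"rows":{"type":"array"},"jaw":{"type":"number"},"squeeze":{"type":"number"}},"required":["rows"]}

```bash
ls; mkdir -p pics; cat > h.py <<'E'
import numpy as np, cv2
from rig import get_obs, camera, hand_in, cut_out, robot
from scipy.spatial.transform import Rotation as R
def cam(n):
    o=get_obs(); c=camera(n)
    if 'extrinsics' in c: T=np.array(c['extrinsics'])
    else:
        W=np.eye(4); W[:3,:3]=R.from_quat(o['tool_rot']).as_matrix(); W[:3,3]=o['position']; T=W@np.array(c['mount'])
    h=c['pixels'].shape[0]; f=h/2/np.tan(np.radians(c['fov_y'])/2)
    v,u=np.mgrid[:h,:c['pixels'].shape[1]]; d=c['depth']
    P=np.stack([(u-c['cx'])/f*d,-(v-c['cy'])/f*d,-d],-1)@T[:3,:3].T+T[:3,3]
    P[d<=0]=np.nan
    return c,P,T
E
python3 - <<'E'
from h import *
o=get_obs(); print({k:np.round(v,3) for k,v in o.items()}); print(robot.tip_extent)
for n in ['scene','side','wrist']:
    c,P,T=cam(n); cv2.imwrite(f'pics/{n}0.png',c['pixels'])
    print(n,{k:v for k,v in c.items() if k not in('pixels','depth')})
    np.savez(f'{n}0.npz',P=P,px=c['pixels'])
    if n=='wrist': pass
    for l in ['gear_wide','gear_small','cap_a','cap_bad','gear_stand','cap_tray','scrap_dish','oil_bottle','wrench']:
        for r in cut_out(l,n):
            m=r['region']; q=P[m]; q=q[~np.isnan(q[:,0])]
            if len(q)<5: continue
            print(l,round(r['confidence'],2),np.round(r['extent']),np.round(np.median(q,0),3),'min',np.round(np.percentile(q,2,0),3),'max',np.round(np.percentile(q,98,0),3))
E
```

```text
pics
{'time': np.float64(0.0), 'q': array([ 1.034,  0.528,  1.434, -0.   ,  1.181, -0.179]), 'joint_velocities': array([-0.   ,  0.001,  0.001,  0.001, -0.001, -0.001]), 'joint_torque': array([ 1.0000e-03, -4.4003e+01, -1.7659e+01,  6.3000e-02,  5.8000e-02,
       -0.0000e+00]), 'position': array([0.219, 0.585, 0.404]), 'tool_rot': array([ 0.178,  0.984, -0.001, -0.   ]), 'ft_force': array([1.442, 0.26 , 0.289]), 'moment': array([-0.033, -0.047, -0.027]), 'grip_force': np.float64(0.0), 'grip_width': np.float64(0.087)}
0.1822
scene {'fov_y': 42.468631134004085, 'cx': 281.8741614539582, 'cy': 205.14617437136985, 'extrinsics': array([[ 8.57111306e-01, -4.32442703e-01,  2.79916983e-01,
         8.96074362e-01],
       [ 5.15131253e-01,  7.19489881e-01, -4.65804791e-01,
        -5.19860610e-01],
       [ 3.64460389e-05,  5.43440539e-01,  8.39447663e-01,
         9.32094913e-01],
       [ 0.00000000e+00,  0.00000000e+00,  0.00000000e+00,
         1.00000000e+00]])}
gear_small 0.83 [226. 171.  25.  22.] [0.439 0.008 0.014] min [ 0.419 -0.012 -0.002] max [0.461 0.032 0.02 ]
cap_a 0.97 [258. 
[... 2123 characters left out ...]
18 -0.006 -0.002] max [0.458 0.035 0.02 ]
wrench 0.57 [252. 152.  27.  34.] [ 0.728 -0.246  0.007] min [ 0.685 -0.329 -0.001] max [ 0.784 -0.198  0.01 ]
wrench 0.56 [313. 200.  34.  21.] [ 0.537 -0.053  0.021] min [ 0.501 -0.085  0.   ] max [ 0.574 -0.038  0.035]
wrist {'fov_y': 61.068518024196564, 'cx': 274.191479860402, 'cy': 210.85224177448117, 'mount': array([[-3.21557764e-04,  9.59824669e-01,  2.80600253e-01,
         7.84827044e-02],
       [ 9.99999725e-01,  4.96295599e-04, -5.51671217e-04,
        -1.51124247e-03],
       [-6.68768313e-04,  2.80599998e-01, -9.59824564e-01,
         2.12059406e-02],
       [ 0.00000000e+00,  0.00000000e+00,  0.00000000e+00,
         1.00000000e+00]])}
```

```bash
python3 - <<'E'
from h import *
D={n:np.load(f'{n}0.npz') for n in('scene','side')}
def pts(c,r,zl,zh):
    o={}
    for n,d in D.items():
        P=d['P'].reshape(-1,3); m=(np.hypot(*(P[:,:2]-c).T)<r)&(P[:,2]>zl)&(P[:,2]<zh); o[n]=P[m]
    return o
def show(name,c,r,zl,zh,comp=False):
    for n,q in pts(c,r,zl,zh).items():
        if len(q)<5: print(name,n,'few');continue
        (cx,cy),(w,h),a=cv2.minAreaRect((q[:,:2]*1000).astype(np.float32))
        cc,rr=cv2.minEnclosingCircle((q[:,:2]*1000).astype(np.float32))
        print(name,n,len(q),'z',round(np.median(q[:,2]),4),'mean',np.round(q[:,:2].mean(0)*1e3,1),'rect',np.round([cx,cy,w,h,a],1),'circ',np.round(cc,1),round(rr,1))
for n,c in dict(cap1=(.43,.145),cap2=(.54,-.068),bad=(.434,-.158)).items():
    show(n,c,.055,.017,.026); show(n+' boss',c,.05,.031,.037)
    for k,q in pts(c,.05,.031,.037).items():
        if len(q)>8:
            _,l,ce=cv2.kmeans(q[:,:2].astype(np.float32),2,None,(3,50,1e-6),5,0); print('   bosses',np.round(ce*1e3,1).tolist())
show('wide',(.545,.082),.045,.016,.024); show('small',(.439,.013),.035,.014,.022)
show('post',(.543,.36),.03,.015,.06); show('base',(.543,.36),.075,.004,.012)
show('tray',(.686,.022),.13,.008,.016); show('dishrim',(.548,-.363),.1,.012,.024); show('dishfl',(.548,-.363),.05,.001,.008)
show('bottle',(.71,.26),.07,.05,.15)
im=D['scene']['px'][40:420,100:470]; cv2.imwrite('pics/a.png',cv2.resize(im,None,fx=1.55,fy=1.55,interpolation=2))
E
```

```text
cap1 scene 364 z 0.0208 mean [432.  143.7] rect [429.5 148.   75.7  48.    5.8] circ [428.4 147.6] 42.2
cap1 side 418 z 0.0216 mean [426.4 157.4] rect [425.9 151.9  76.   45.9   5.2] circ [426.1 153.1] 42.0
cap1 boss scene 105 z 0.0334 mean [430.9 147.6] rect [429.7 147.2  66.4  21.3   7.6] circ [429.7 148. ] 33.3
cap1 boss side 132 z 0.0338 mean [425.6 152.4] rect [426.  152.3  65.7  23.6   6.7] circ [426. 153.] 33.0
   bosses [[405.6000061035156, 145.10000610351562], [452.29998779296875, 149.6999969482422]]
   bosses [[448.79998779296875, 154.60000610351562], [403.0, 150.3000030517578]]
cap2 scene 524 z 0.0207 mean [542.7 -71.8] rect [540.7 -69.2  44.5  77.3  79.6] circ [541.1 -68.8] 41.7
cap2 side 254 z 0.0218 mean [536.6 -58. ] rect [537.1 -65.   49.   74.4  79.4] circ [537.7 -64.4] 41.1
cap2 boss scene 147 z 0.033 mean [541.2 -68.9] rect [540.1 -68.7  21.   64.7  79.4] circ [540.6 -66.5] 32.5
cap2 boss side 86 z 0.0335 mean [536.8 -64.4] rect [536.4 -66.5  24.1  65.8  77.5] circ [537.2 -63. ] 32.9
   bosses [[563.4000244140625, -73.0999984741211], [518.7000122070312, -64.5999984
[... 1727 characters left out ...]
5.7] circ [673.4  23.7] 112.9
dishrim scene 869 z 0.017 mean [ 541.  -361.9] rect [ 551.  -363.9  137.7  137.8   31.5] circ [ 550.7 -363.6] 70.2
dishrim side 253 z 0.0173 mean [ 548.8 -373.9] rect [ 548.1 -361.1  135.3  139.8   24.3] circ [ 543.5 -362.2] 74.7
dishfl scene 2178 z 0.0032 mean [ 548.7 -364. ] rect [ 547.7 -362.9   98.2   99.    36.3] circ [ 548. -363.] 50.0
dishfl side 423 z 0.0045 mean [ 547.8 -363.4] rect [ 548.2 -364.1   98.7   93.3   13.3] circ [ 547.8 -363.3] 49.9
bottle scene 1124 z 0.0946 mean [714.5 255.4] rect [711.9 262.1  65.9  51.3   5.5] circ [711.3 268.5] 33.5
bottle side 1258 z 0.0963 mean [701.2 288.3] rect [704.  281.   65.5  53.   32.5] circ [707.1 276.1] 33.2
```

View pics/a.png

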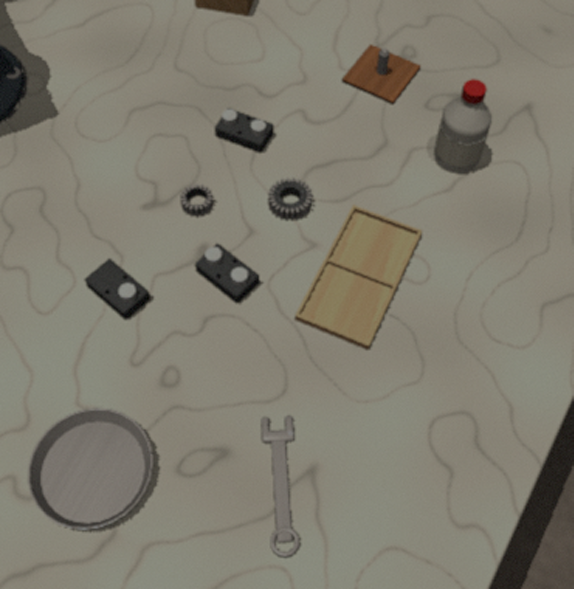

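Request:
step_arm([
  [0.0274,-0.0422,-0.0085,0,0,0],
  [0.0274,-0.0422,-0.0085,0,0,0],
  [0.0274,-0.0422,-0.0085,0,0,0],
  [0.0274,-0.0422,-0.0085,0,0,0],
  [0.0274,-0.0422,-0.0085,0,0,0],
  [0.0274,-0.0422,-0.0085,0,0,0],
  [0.0274,-0.0422,-0.0085,0,0,0],
  [0.0274,-0.0422,-0.0085,0,0,0],
  [0.0274,-0.0422,-0.0085,0,0,0],
  [0.0274,-0.0422,-0.0085,0,0,0],
  [0.0274,-0.0422,-0.0085,0,0,0],
  [0.0271,-0.0428,-0.0065,0,0,0],
], jaw=0.087)

```text
time: 3.0
position: [0.5483, 0.0769, 0.3045]
tool_rot: [0.178, 0.984, 0.0, 0.0]
ft_force: [0.7, 0.1, 0.8]
grip_width: 0.0867
grip_force: 0.0
```

Request:
step_arm([
  [0,0,0,0,0,0],
  [0,0,0,0,0,0],
])

```text
time: 3.25
position: [0.547, 0.0784, 0.3046]
tool_rot: [0.178, 0.984, 0.0, -0.001]
ft_force: [0.6, 1.0, -0.2]
grip_width: 0.0872
grip_force: 0.0
```

```bash
python3 - <<'E'
from h import *
c,P,T=cam('wrist'); cv2.imwrite('pics/w1.png',c['pixels'])
for l in ['gear_wide','gear_small','cap_a','gear_stand','cap_tray']:
    for r in cut_out(l,'wrist'):
        q=P[r['region']]; q=q[~np.isnan(q[:,0])]; 
        if len(q)<9: continue
        zt=np.percentile(q[:,2],90); q=q[q[:,2]>zt-.005]
        cc,rr=cv2.minEnclosingCircle((q[:,:2]*1000).astype(np.float32))
        print(l,round(r['confidence'],2),np.round(r['extent']),round(zt,4),np.round(cc,1),round(rr,1),np.round(cv2.minAreaRect((q[:,:2]*1000).astype(np.float32))[0:3][2],1))
E
```

```text
gear_wide 0.97 [276. 206.  77.  78.] 0.0192 [544.9  78.7] 30.3 13.8
gear_small 0.75 [139. 104.  69.  60.] 0.0173 [435.8  11.4] 22.4 64.8
cap_a 0.76 [103. 249.  81.  86.] 0.0324 [523.6 -12.9] 66.3 5.4
cap_a 0.6 [316.  42.  99.  81.] 0.0327 [447.7 152.7] 10.9 50.5
cap_tray 0.58 [271. 321. 229. 106.] 0.0098 [622.7  40.7] 120.2 4.3
```

View pics/w1.png

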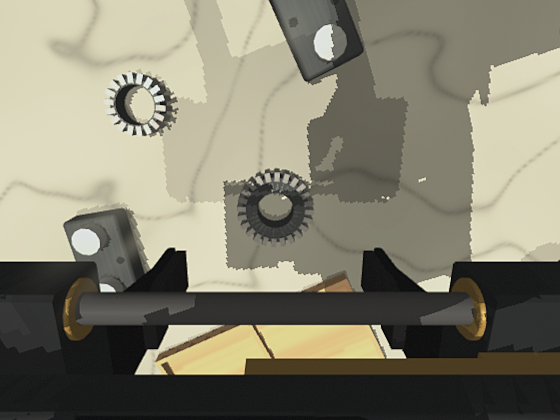

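Request:
step_arm([
  [0,0,-0.04,0,0,0],
  [0,0,-0.04,0,0,0],
  [0,0,-0.025,0,0,0],
  [0,0,-0.0136,0,0,0],
  [0,0,0,0,0,0],
  [0,0,0,0,0,0],
])

```text
time: 4.3
position: [0.5478, 0.0786, 0.1871]
tool_rot: [0.178, 0.984, 0.0, 0.001]
ft_force: [0.1, 0.5, 0.5]
grip_width: 0.0872
grip_force: 0.0
```

Request:
step_arm([
  [0,0,0,0,0,0],
  [0,0,0,0,0,0],
  [0,0,0,0,0,0],
  [0,0,0,0,0,0],
  [0,0,0,0,0,0],
  [0,0,0,0,0,0],
], jaw=0.04, squeeze=40)

```text
time: 5.05
position: [0.5475, 0.0785, 0.1864]
tool_rot: [0.178, 0.984, 0.0, 0.0]
ft_force: [0.2, 0.4, 2.9]
grip_width: 0.0597
grip_force: 40.0
```

Request:
step_arm([
  [0,0,0.03,0,0,0],
  [0,0,0.045,0,0,0],
  [0,0.02,0.035,0,0,0],
  [-0.0005,0.045,0,0,0,0],
  [-0.001,0.05,0,0,0,0],
  [-0.001,0.05,0,0,0,0],
  [-0.001,0.05,0,0,0,0],
  [-0.001,0.04,0,0,0,0],
  [0,0.0275,0,0,0,0],
  [0,0,0,0,0,0],
  [0,0,0,0,0,0],
])

```text
time: 6.42
position: [0.5422, 0.3603, 0.2948]
tool_rot: [0.178, 0.984, -0.001, -0.001]
ft_force: [0.2, -0.3, -4.1]
grip_width: 0.0597
grip_force: 40.0
```

```bash
cat > look.py <<'E'
from h import *
import sys
o=get_obs(); print(np.round(o['position'],4),o['grip_width'])
c,P,T=cam('wrist'); cv2.imwrite(sys.argv[1],c['pixels'])
np.savez('w.npz',P=P)
E
python3 look.py pics/w2.png; python3 - <<'E'
from h import *
for n in ('scene','side','wrist'):
    c,P,T=cam(n)
    for l in ['gear_wide','gear_stand']:
        for r in cut_out(l,n):
            q=P[r['region']]; q=q[~np.isnan(q[:,0])]
            if len(q)<9: continue
            zt=np.percentile(q[:,2],95); t=q[q[:,2]>zt-.004]
            cc,rr=cv2.minEnclosingCircle((t[:,:2]*1000).astype(np.float32))
            p=q[(q[:,2]>.02)&(q[:,2]<.055)]
            print(n,l,round(r['confidence'],2),np.round(r['extent']),round(zt,4),np.round(cc,1),round(rr,1),'post',len(p),np.round(p.mean(0)*1e3,1),np.round(np.ptp(p[:,:2],axis=0)*1e3) if len(p) else '')
E
```

```text
[0.5422 0.3603 0.2948] 0.05966711625111683
scene gear_wide 0.81 [354.  49.  23.  22.] 0.1293 [545.4 355.5] 29.6 post 0 [nan nan nan] 
scene gear_stand 0.95 [344.  88.  48.  34.] 0.0334 [544.3 357.2] 8.8 post 85 [545.3 355.6  38. ] [16. 16.]
side gear_wide 0.72 [244. 144.  16.  16.] 0.0102 [ 766.9 -298.4] 34.8 post 0 [nan nan nan] 
side gear_wide 0.59 [289. 322.  29.  37.] 0.189 [536.5 409.3] 18.2 post 0 [nan nan nan] 
side gear_stand 0.74 [286. 361.  51.  51.] 0.0259 [536.5 406.1] 48.1 post 94 [538.9 366.9  40. ] [12. 14.]
wrist gear_wide 0.71 [273. 271. 128. 136.] 0.129 [540.3 360.1] 30.4 post 2 [537.1 368.1  43.8] [3. 2.]
wrist gear_stand 0.82 [274. 200. 141. 138.] 0.0081 [539.5 361.9] 62.1 post 143 [534.3 363.7  31.5] [ 9. 15.]<stdin>:11: RuntimeWarning: Mean of empty slice.
  ret = um.true_divide(
```

View pics/w2.png

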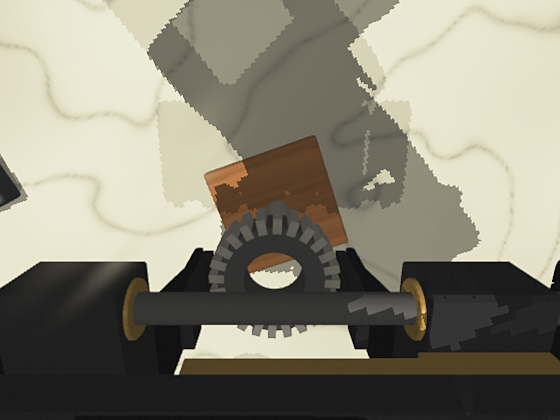

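Request:
step_arm([
  [-0.0005,0.001,-0.03,0,0,0],
  [0,0,-0.02,0,0,0],
  [0,0,-0.015,0,0,0],
  [0,0,-0.012,0,0,0],
  [0,0,-0.01,0,0,0],
  [0,0,-0.006,0,0,0],
  [0,0,-0.003,0,0,0],
  [0,0,0,0,0,0],
])

```text
time: 7.92
position: [0.5424, 0.362, 0.2003]
tool_rot: [0.178, 0.984, 0.0, 0.0]
ft_force: [-0.2, 0.4, -4.5]
grip_width: 0.0597
grip_force: 40.0
```

Request:
step_arm([
  [0,0,-0.003,0,0,0],
  [0,0,-0.002,0,0,0],
  [0,0,0,0,0,0],
])

```text
time: 8.3
position: [0.5423, 0.3619, 0.195]
tool_rot: [0.178, 0.984, -0.0, -0.0]
ft_force: [-0.3, 0.0, -4.5]
grip_width: 0.0597
grip_force: 40.0
```

Request:
step_arm([
  [0,0,0,0,0,0],
  [0,0,0,0,0,0],
  [0,0,0,0,0,0],
  [0,0,0.03,0,0,0],
  [0,0,0.045,0,0,0],
  [0,-0.01,0.035,0,0,0],
  [-0.0125,-0.05,0,0,0,0],
  [-0.0175,-0.055,0,0,0,0],
  [-0.0175,-0.055,0,0,0,0],
  [-0.0175,-0.055,0,0,0,0],
  [-0.0175,-0.055,0,0,0,0],
  [-0.0125,-0.04,0,0,0,0],
], jaw=0.08)

```text
time: 9.8
position: [0.4466, 0.0401, 0.3057]
tool_rot: [0.178, 0.984, -0.0, 0.0]
ft_force: [0.9, -0.2, 0.4]
grip_width: 0.08
grip_force: 0.0
```

Request:
step_arm([
  [-0.009,-0.03,0,0,0,0],
  [0,0,0,0,0,0],
  [0,0,0,0,0,0],
], jaw=0.075)

```text
time: 10.18
position: [0.4387, 0.0121, 0.3055]
tool_rot: [0.178, 0.984, 0.0, 0.001]
ft_force: [-0.4, -0.1, 0.5]
grip_width: 0.0752
grip_force: 0.0
```

```bash
cat > seen.py <<'E'
from h import *
import sys
o=get_obs(); print('tcp',np.round(o['position'],4),'t',o['time'])
for n in sys.argv[1].split(','):
    c,P,T=cam(n)
    for l in sys.argv[2:]:
        for r in cut_out(l,n):
            q=P[r['region']]; q=q[~np.isnan(q[:,0])]
            if len(q)<9: continue
            zt=np.percentile(q[:,2],95); t=q[q[:,2]>zt-.004]
            cc,rr=cv2.minEnclosingCircle((t[:,:2]*1000).astype(np.float32))
            R_=cv2.minAreaRect((q[:,:2]*1000).astype(np.float32))
            print(n,l,round(r['confidence'],2),np.round(r['extent']),'ztop',round(zt,4),'topcirc',np.round(cc,1),round(rr,1),'rect',np.round([*R_[0],*R_[1],R_[2]],1))
E
python3 seen.py scene,side,wrist gear_wide gear_small
```

```text
tcp [0.4387 0.0121 0.3055] t 10.175
scene gear_wide 0.89 [346.  82.  27.  24.] ztop 0.0295 topcirc [542.6 356. ] 31.3 rect [540.9 366.7  59.   79.1  19.7]
scene gear_small 0.79 [228. 170.  26.  19.] ztop 0.0188 topcirc [441.2   9. ] 23.2 rect [435.9  13.9  44.   57.3  38.1]
side gear_wide 0.67 [284. 352.  36.  35.] ztop 0.0294 topcirc [540.1 362.9] 30.2 rect [541.5 358.   60.5  70.3   6. ]
side gear_wide 0.34 [315. 136.  45.  26.] ztop 0.0199 topcirc [ 548.4 -361.3] 72.7 rect [ 548.4 -378.4  144.   173.8   11.5]
side gear_small 0.49 [350. 227.  18.  18.] ztop 0.019 topcirc [438.2  13.8] 23.2 rect [438.6   5.3  41.2  63.1   3.6]
wrist gear_small 0.71 [275. 206.  56.  58.] ztop 0.0175 topcirc [435.8  11.4] 22.1 rect [437.1  11.   45.3  46.4  40.3]
```

Request:
step_arm([
  [-0.0005,-0.0005,-0.04,0,0,0],
  [0,0,-0.04,0,0,0],
  [0,0,-0.025,0,0,0],
  [0,0,-0.0145,0,0,0],
  [0,0,0,0,0,0],
  [0,0,0,0,0,0],
])

```text
time: 11.38
position: [0.4381, 0.0114, 0.1863]
tool_rot: [0.178, 0.984, -0.0, 0.001]
ft_force: [-0.3, 0.5, 0.9]
grip_width: 0.0751
grip_force: 0.0
```

Request:
step_arm([
  [0,0,0,0,0,0],
  [0,0,0,0,0,0],
  [0,0,0,0,0,0],
  [0,0,0,0,0,0],
  [0,0,0,0,0,0],
  [0,0,0,0,0,0],
], jaw=0.03, squeeze=30)

```text
time: 12.12
position: [0.4379, 0.0114, 0.1858]
tool_rot: [0.178, 0.984, -0.0, 0.0]
ft_force: [-0.6, -0.2, 3.8]
grip_width: 0.0439
grip_force: 30.0
```

Request:
step_arm([
  [0,0,0.03,0,0,0],
  [0,0,0.045,0,0,0],
  [0.005,0.02,0.04,0,0,0],
  [0.015,0.05,0,0,0,0],
  [0.016,0.052,0,0,0,0],
  [0.016,0.052,0,0,0,0],
  [0.016,0.052,0,0,0,0],
  [0.015,0.052,0,0,0,0],
  [0.0134,0.045,0,0,0,0],
  [0.008,0.0275,0,0,0,0],
  [0,0,0,0,0,0],
  [0,0,0,0,0,0],
])

```text
time: 13.62
position: [0.5415, 0.3611, 0.2997]
tool_rot: [0.178, 0.984, -0.001, -0.001]
ft_force: [-0.2, -0.8, -0.9]
grip_width: 0.0435
grip_force: 30.0
```

```bash
python3 seen.py scene,wrist gear_wide gear_small
```

```text
tcp [0.5415 0.3611 0.2997] t 13.625
scene gear_wide 0.62 [345.  84.  26.  23.] ztop 0.0289 topcirc [542.5 355.8] 30.0 rect [544.2 353.9  57.5  55.5  14.4]
scene gear_small 0.72 [355.  50.  16.  17.] ztop 0.1325 topcirc [547.8 358.4] 21.3 rect [523.  433.2  28.3 202.6  20.4]
wrist gear_wide 0.64 [276. 203.  84.  68.] ztop 0.0275 topcirc [539.5 361.8] 30.2 rect [534.3 362.5  64.2  49.9  74.5]
wrist gear_small 0.63 [276. 258.  93.  67.] ztop 0.1319 topcirc [538.5 360.2] 21.8 rect [568.  361.2  80.7  88.3  52.5]
```

Request:
step_arm([
  [0.0005,0.0005,-0.02,0,0,0],
  [0,0,-0.02,0,0,0],
  [0,0,-0.015,0,0,0],
  [0,0,-0.012,0,0,0],
  [0,0,-0.008,0,0,0],
  [0,0,-0.005,0,0,0],
  [0,0,0,0,0,0],
])

```text
time: 14.8
position: [0.5427, 0.3624, 0.2205]
tool_rot: [0.178, 0.984, -0.0, -0.0]
ft_force: [-0.2, -0.3, -0.8]
grip_width: 0.0435
grip_force: 30.0
```

Request:
step_arm([
  [0,0,-0.003,0,0,0],
  [0,0,-0.002,0,0,0],
  [0,0,0,0,0,0],
])

```text
time: 15.18
position: [0.5427, 0.3624, 0.2157]
tool_rot: [0.178, 0.984, -0.0, -0.0]
ft_force: [0.4, -0.1, -1.8]
grip_width: 0.0437
grip_force: 30.0
```

Request:
step_arm([
  [0,0,0,0,0,0],
  [0,0,0,0,0,0],
  [0,0,0,0,0,0],
  [0,0,0.03,0,0,0],
  [0,0,0.045,0,0,0],
  [-0.01,-0.02,0.015,0,0,4],
  [-0.025,-0.045,0,0,0,6],
  [-0.025,-0.045,0,0,0,6],
  [-0.025,-0.045,0,0,0,6],
  [-0.0197,-0.037,0,0,0,4.1],
  [-0.01,-0.02,0,0,0,0],
  [0,0,0,0,0,0],
], jaw=0.065)

```text
time: 16.68
position: [0.4275, 0.1495, 0.3059]
tool_rot: [-0.048, 0.999, 0.0, -0.0]
ft_force: [-0.2, 1.2, 0.2]
grip_width: 0.065
grip_force: 0.0
```

```bash
python3 look.py pics/w3.png; python3 seen.py scene,side,wrist gear_small gear_wide cap_a cap_bad
```

```text
[0.4275 0.1495 0.3059] 0.06504535137575042
tcp [0.4284 0.1502 0.306 ] t 16.725
scene gear_small 0.7 [347.  77.  25.  18.] ztop 0.0476 topcirc [546.3 359.8] 23.9 rect [538.  382.6  42.4  95.6  16.3]
scene gear_wide 0.49 [346.  84.  26.  21.] ztop 0.0295 topcirc [543.8 356.5] 29.9 rect [546.5 349.1  59.9  43.7  17.3]
scene cap_bad 0.57 [175. 227.  41.  40.] ztop 0.0328 topcirc [ 455.5 -165.5] 12.0 rect [ 427.4 -156.1   51.9   92.8   77.5]
side gear_small 0.7 [287. 348.  25.  27.] ztop 0.0474 topcirc [541.1 363.5] 22.0 rect [541.4 361.1  42.6  48.1   1.6]
side gear_wide 0.91 [285. 355.  33.  34.] ztop 0.0292 topcirc [540.3 363.4] 30.1 rect [537.6 370.4  59.4  44.1  17.9]
side cap_a 0.61 [350. 273.  41.  22.] ztop 0.0345 topcirc [425.9 150.8] 33.1 rect [427.  144.2  76.4  62.4   6.4]
side cap_a 0.57 [312. 202.  31.  21.] ztop 0.0349 topcirc [537.2 -64. ] 32.8 rect [537.3 -64.8  47.7  75.   79.7]
wrist gear_small 0.23 [ 13. 268.  26.  25.] ztop 0.0208 topcirc [449.4   7.5] 92.0 rect [451.8   4.9  15.  190.4  32. ]
wrist cap_a 0.74 [ 13. 270.  26.  24.] ztop 0.0208 topcirc [499.7 -63.6] 5.2 rect [499.8 -68.   20.9   7.3  77.7]
wrist cap_a 0.7 [276. 207.  63. 100.] ztop 0.0332 topcirc [424.3 150.4] 33.6 rect [423.9 149.7  74.9  45.7   5.5]
```

View pics/w3.png

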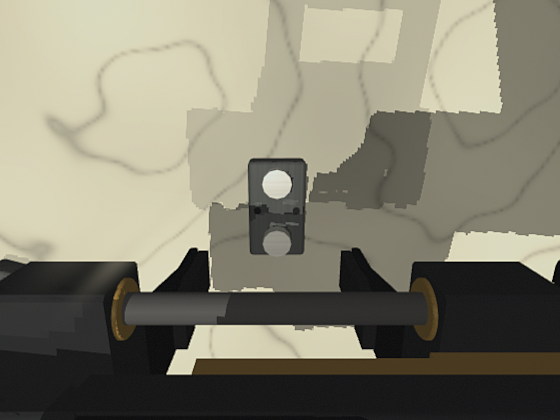

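Request:
step_arm([
  [-0.001,0,-0.04,0,0,0],
  [0,0,-0.04,0,0,0],
  [0,0,-0.025,0,0,0],
  [0,0,-0.013,0,0,0],
  [0,0,0,0,0,0],
  [0,0,0,0,0,0],
])

```text
time: 18.23
position: [0.4274, 0.1505, 0.1884]
tool_rot: [-0.049, 0.999, 0.0, 0.001]
ft_force: [-0.2, -1.0, 0.4]
grip_width: 0.0653
grip_force: 0.0
```

Request:
step_arm([
  [0,0,0,0,0,0],
  [0,0,0,0,0,0],
  [0,0,0,0,0,0],
  [0,0,0,0,0,0],
  [0,0,0,0,0,0],
], jaw=0.03, squeeze=45)

```text
time: 18.85
position: [0.4271, 0.1505, 0.1881]
tool_rot: [-0.049, 0.999, 0.0, 0.0]
ft_force: [-1.2, 0.3, 6.2]
grip_width: 0.0435
grip_force: 45.0
```

```bash
python3 - <<'E'
from h import *
# tray: rectangle from region points with z>0.002 in both start clouds, all heights
for n in('scene','side'):
    P=np.load(f'{n}0.npz')['P'].reshape(-1,3)
    a=np.radians(6); x=P[:,0]-.686; y=P[:,1]-.022
    u=x*np.cos(a)+y*np.sin(a); v=-x*np.sin(a)+y*np.cos(a)
    for zl,zh in((.009,.016),(.0025,.016)):
        m=(abs(u)<.062)&(abs(v)<.11)&(P[:,2]>zl)&(P[:,2]<zh)
        r=cv2.minAreaRect((P[m,:2]*1000).astype(np.float32)); print(n,zl,m.sum(),np.round([*r[0],*r[1],r[2]],1))
E
```

```text
scene 0.009 587 [687.1  21.8 100.4 193.7   5.8]
scene 0.0025 2974 [686.   21.8 123.8 211.    6. ]
side 0.009 398 [684.5  24.5 100.  193.    5.9]
side 0.0025 2109 [687.1  21.5 117.6 213.2   8.3]
```

Request:
step_arm([
  [0,0,0.025,0,0,0],
  [0,0,0.035,0,0,0],
  [0.015,-0.005,0.02,0,0,0],
  [0.045,-0.0145,0,0,0,0],
  [0.05,-0.016,0,0,0,0],
  [0.05,-0.016,0,0,0,0],
  [0.045,-0.014,0,0,0,0.2],
  [0.0325,-0.01,0,0,0,0],
  [0.0164,-0.005,0,0,0,0],
  [0,0,0,0,0,0],
  [0,0,0,0,0,0],
])

```text
time: 20.23
position: [0.6796, 0.0702, 0.2666]
tool_rot: [-0.051, 0.999, 0.0, -0.002]
ft_force: [-0.4, 0.2, -1.9]
grip_width: 0.0434
grip_force: 45.0
```

```bash
python3 look.py pics/w4.png; python3 seen.py scene,side,wrist cap_a cap_tray
```

```text
[0.6796 0.0702 0.2666] 0.04340378489871096
tcp [0.6796 0.0704 0.2669] t 20.275
scene cap_a 0.63 [245. 218.  42.  36.] ztop 0.0333 topcirc [540.4 -69. ] 34.2 rect [536.4 -62.7  56.   87.8  79.2]
scene cap_a 0.56 [359. 182.  14.  20.] ztop 0.1594 topcirc [724.3  13.1] 25.7 rect [711.7  70.5  13.6 168.4   6.4]
scene cap_tray 0.7 [328. 226.  86.  80.] ztop 0.0118 topcirc [687.7  21.5] 107.1 rect [686.1  22.5 104.4 194.1   6.4]
side cap_a 0.6 [310. 202.  32.  20.] ztop 0.0342 topcirc [538.2 -60.5] 33.0 rect [538.3 -80.5  77.7  84.2  79.7]
side cap_a 0.5 [244. 210.  39.  15.] ztop 0.1432 topcirc [640.  137.6] 16.9 rect [680.2  72.1  83.9 179.3  13. ]
side cap_tray 0.76 [246. 223.  47.  57.] ztop 0.0129 topcirc [685.2  25.6] 107.1 rect [685.9  24.9 105.4 195.6   5. ]
wrist cap_a 0.78 [276. 275. 102. 168.] ztop 0.113 topcirc [676.9  69.7] 32.9 rect [719.1  73.5 159.2  73.6   6.3]
wrist cap_a 0.62 [57. 23. 98. 46.] ztop 0.033 topcirc [561.1 -70.6] 10.7 rect [560.1 -72.   47.3  27.7  79.5]
wrist cap_tray 0.88 [205. 214. 290. 145.] ztop 0.0109 topcirc [671.8  22.3] 102.1 rect [682.6  21.   99.8 201.9   6.2]
```

View pics/w4.png

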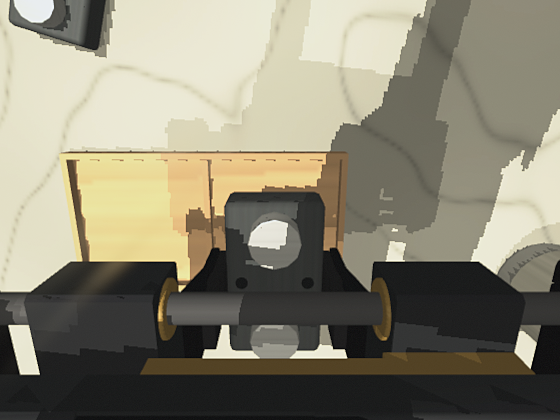

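Request:
step_arm([
  [0.0012,-0.0005,-0.025,0,0,0],
  [0,0,-0.02,0,0,0],
  [0,0,-0.015,0,0,0],
  [0,0,-0.009,0,0,0],
  [0,0,-0.004,0,0,0],
  [0,0,0,0,0,0],
])

```text
time: 21.48
position: [0.6823, 0.0694, 0.1947]
tool_rot: [-0.051, 0.999, -0.0, 0.0]
ft_force: [0.2, 0.6, -2.4]
grip_width: 0.0438
grip_force: 45.0
```

Request:
step_arm([
  [0,0,-0.0015,0,0,0],
  [0,0,0,0,0,0],
])

```text
time: 21.72
position: [0.6823, 0.0694, 0.1936]
tool_rot: [-0.051, 0.999, -0.0, 0.0]
ft_force: [-0.2, -0.7, -3.4]
grip_width: 0.0438
grip_force: 45.0
```

Request:
step_arm([
  [0,0,0,0,0,0],
  [0,0,0,0,0,0],
  [0,0,0.02,0,0,0],
  [0,0,0.04,0,0,0],
  [-0.01,-0.01,0.035,0,0,-2],
  [-0.03,-0.03,0.015,0,0,-4],
  [-0.04,-0.04,0,0,0,-5],
  [-0.04,-0.035,0,0,0,-4],
  [-0.0233,-0.0214,0,0,0,-1.4],
  [0,0,0,0,0,0],
  [0,0,0,0,0,0],
], jaw=0.051)

```text
time: 23.1
position: [0.5398, -0.067, 0.3043]
tool_rot: [0.092, 0.996, -0.0, 0.002]
ft_force: [-0.3, -0.3, 0.2]
grip_width: 0.0513
grip_force: 0.0
```

```bash
python3 seen.py scene,side,wrist cap_a
```

```text
tcp [ 0.5398 -0.067   0.3043] t 23.1
scene cap_a 0.87 [340. 200.  40.  34.] ztop 0.038 topcirc [684.  66.] 33.1 rect [684.2  66.8  75.8  47.8   5.6]
scene cap_a 0.79 [245. 217.  45.  34.] ztop 0.034 topcirc [541.6 -67.7] 33.0 rect [541.9 -64.6  54.   76.5  79.3]
side cap_a 0.96 [311. 201.  29.  24.] ztop 0.0343 topcirc [537.2 -63.6] 31.9 rect [534.8 -77.4  72.9  75.2  80.6]
side cap_a 0.66 [244. 231.  39.  20.] ztop 0.0386 topcirc [680.  72.] 32.4 rect [681.1  59.6  74.5  70.3   6. ]
wrist cap_a 0.67 [273. 208.  64.  98.] ztop 0.0332 topcirc [536.2 -65. ] 33.4 rect [540.1 -68.3  47.7  85.3  80.7]
wrist cap_a 0.52 [396. 308. 220.  95.] ztop 0.0107 topcirc [614.8   9.3] 103.8 rect [630.4  -3.  168.  170.9  46. ]
```

Request:
step_arm([
  [-0.0006,0.0009,-0.03,0,0,0],
  [0,0,-0.035,0,0,0],
  [0,0,-0.03,0,0,0],
  [0,0,-0.0213,0,0,0],
  [0,0,0,0,0,0],
  [0,0,0,0,0,0],
], jaw=0.068)

```text
time: 24.15
position: [0.5387, -0.066, 0.1873]
tool_rot: [0.092, 0.996, -0.0, 0.0]
ft_force: [0.1, 0.1, 0.4]
grip_width: 0.068
grip_force: 0.0
```

Request:
step_arm([
  [0,0,0,0,0,0],
  [0,0,0,0,0,0],
  [0,0,0,0,0,0],
  [0,0,0,0,0,0],
  [0,0,0,0,0,0],
], jaw=0.03, squeeze=45)

```text
time: 24.78
position: [0.5384, -0.0661, 0.1873]
tool_rot: [0.092, 0.996, -0.0, 0.0]
ft_force: [-0.7, -0.9, 5.8]
grip_width: 0.0434
grip_force: 45.0
```

Request:
step_arm([
  [0,0,0.025,0,0,0],
  [0,0,0.035,0,0,0],
  [0.01,0.003,0.02,0,0,2],
  [0.035,0.01,0,0,0,4],
  [0.04,0.0114,0,0,0,5],
  [0.035,0.01,0,0,0,4],
  [0.0222,0.006,0,0,0,1.5],
  [0.01,0.002,0,0,0,0],
  [0,0,0,0,0,0],
  [0,0,0,0,0,0],
])

```text
time: 26.02
position: [0.6892, -0.0239, 0.2661]
tool_rot: [-0.051, 0.999, 0.0, -0.002]
ft_force: [0.1, 0.5, -3.7]
grip_width: 0.0435
grip_force: 45.0
```

```bash
python3 look.py pics/w5.png; python3 seen.py wrist cap_a cap_tray
```

```text
[ 0.6892 -0.0239  0.2661] 0.04353112393207808
tcp [ 0.6893 -0.024   0.2664] t 26.075
wrist cap_a 0.78 [273. 276.  99. 167.] ztop 0.1123 topcirc [685.5 -23.7] 32.7 rect [725.2 -21.4  57.1 156.2  89.8]
wrist cap_tray 0.85 [348. 219. 291. 141.] ztop 0.0112 topcirc [671.1  23. ] 101.6 rect [682.3  26.4 100.4 201.5   5.3]
```

View pics/w5.png

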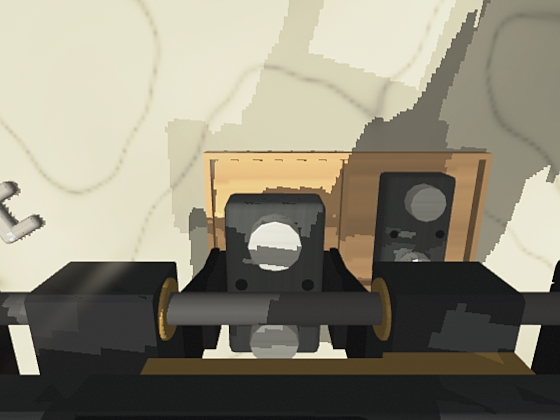

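Request:
step_arm([
  [0.0012,0,-0.025,0,0,0],
  [0,0,-0.02,0,0,0],
  [0,0,-0.015,0,0,0],
  [0,0,-0.009,0,0,0],
  [0,0,-0.004,0,0,0],
  [0,0,0,0,0,0],
])

```text
time: 26.98
position: [0.6918, -0.0237, 0.1939]
tool_rot: [-0.051, 0.999, -0.0, 0.0]
ft_force: [-0.7, 0.5, -4.2]
grip_width: 0.0435
grip_force: 45.0
```

Request:
step_arm([
  [0,0,-0.0012,0,0,0],
  [0,0,0,0,0,0],
])

```text
time: 27.22
position: [0.6918, -0.0237, 0.1932]
tool_rot: [-0.051, 0.999, -0.0, 0.0]
ft_force: [0.3, 0.1, -5.3]
grip_width: 0.0433
grip_force: 45.0
```

Request:
step_arm([
  [0,0,-0.001,0,0,0],
  [0,0,0,0,0,0],
])

```text
time: 27.48
position: [0.6916, -0.0237, 0.1917]
tool_rot: [-0.051, 0.999, 0.0, -0.0]
ft_force: [-0.3, 0.3, -4.6]
grip_width: 0.0433
grip_force: 45.0
```

Request:
step_arm([
  [0,0,0,0,0,0],
  [0,0,0,0,0,0],
  [0,0,0.02,0,0,0],
  [0,0,0.04,0,0,0],
  [-0.015,-0.008,0.035,0,0,-2],
  [-0.04,-0.021,0.015,0,0,-3],
  [-0.05,-0.026,0,0,0,-3],
  [-0.05,-0.026,0,0,0,-3],
  [-0.05,-0.026,0,0,0,-3],
  [-0.0348,-0.018,0,0,0,-1.8],
  [-0.02,-0.0103,0,0,0,0],
  [0,0,0,0,0,0],
], jaw=0.051)

```text
time: 28.98
position: [0.4311, -0.1596, 0.303]
tool_rot: [0.088, 0.996, -0.0, 0.001]
ft_force: [-0.3, 1.1, -0.8]
grip_width: 0.051
grip_force: 0.0
```

```bash
python3 look.py pics/w6.png; python3 seen.py scene,side,wrist cap_a cap_bad
```

```text
[ 0.4311 -0.1596  0.303 ] 0.05104197515564347
tcp [ 0.4321 -0.1595  0.3029] t 29.025
scene cap_a 0.79 [341. 198.  43.  28.] ztop 0.0381 topcirc [683.9  65.7] 33.0 rect [681.6  73.1  80.3  60.8   3.3]
scene cap_a 0.68 [323. 234.  44.  35.] ztop 0.0379 topcirc [693.5 -25.5] 33.1 rect [693.8 -25.7  76.4  48.3   7.6]
scene cap_bad 0.92 [175. 228.  39.  39.] ztop 0.033 topcirc [ 456.4 -164.9] 11.4 rect [ 434.  -161.3   44.7   78.7   78.2]
side cap_a 0.97 [251. 206.  29.  17.] ztop 0.0385 topcirc [690.2 -21.9] 33.0 rect [690.2 -21.6  75.5  47.5   5.8]
side cap_a 0.78 [243. 230.  39.  20.] ztop 0.0387 topcirc [680.3  70.7] 32.6 rect [683.2  72.   81.5  45.7   6.4]
side cap_bad 0.86 [351. 182.  31.  17.] ztop 0.0332 topcirc [ 452.2 -161. ] 11.3 rect [ 430.6 -155.9   48.    76.5   81.9]
side cap_bad 0.55 [245. 219.  45.  56.] ztop 0.0133 topcirc [681.7  25.3] 106.3 rect [685.2  23.1 102.9 197.8   6.7]
wrist cap_bad 0.95 [277. 206.  62. 105.] ztop 0.0327 topcirc [ 451.1 -163.1] 11.0 rect [ 434.3 -160.2   48.1   87.3   79.1]
```

View pics/w6.png

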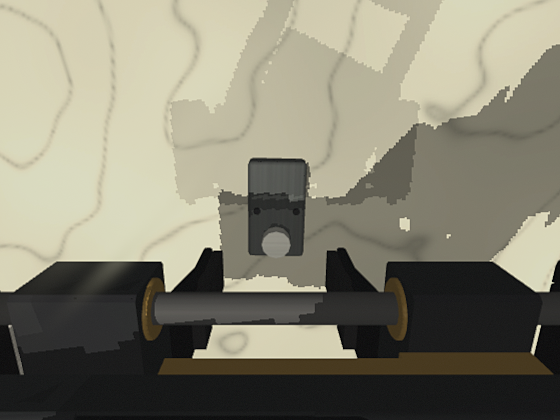

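Both sound caps lie flat in their bays (tops at 38 mm). The bad cap shows centred (col 277, rows 158–256), with its only boss at (276, 241). I grasp it next.

Request:
step_arm([
  [0,0,-0.03,0,0,0],
  [0,0,-0.035,0,0,0],
  [0,0,-0.03,0,0,0],
  [0,0,-0.0199,0,0,0],
  [0,0,0,0,0,0],
  [0,0,0,0,0,0],
], jaw=0.068)

```text
time: 30.22
position: [0.4321, -0.1591, 0.1871]
tool_rot: [0.086, 0.996, -0.0, 0.0]
ft_force: [0.1, 0.1, 0.8]
grip_width: 0.0679
grip_force: 0.0
```

Request:
step_arm([
  [0,0,0,0,0,0],
  [0,0,0,0,0,0],
  [0,0,0,0,0,0],
  [0,0,0,0,0,0],
  [0,0,0,0,0,0],
], jaw=0.03, squeeze=45)

```text
time: 30.85
position: [0.4319, -0.159, 0.1872]
tool_rot: [0.086, 0.996, -0.0, 0.0]
ft_force: [0.4, 0.2, 6.1]
grip_width: 0.0439
grip_force: 44.9
```

Request:
step_arm([
  [0,0,0.025,0,0,0],
  [0,0,0.035,0,0,0],
  [0.008,-0.015,0.02,0,0,0],
  [0.0225,-0.04,0,0,0,0],
  [0.025,-0.045,0,0,0,0],
  [0.025,-0.045,0,0,0,0],
  [0.023,-0.038,0,0,0,0],
  [0.013,-0.021,0,0,0,0],
  [0,0,0,0,0,0],
  [0,0,0,0,0,0],
])

```text
time: 32.1
position: [0.5473, -0.3616, 0.2656]
tool_rot: [0.086, 0.996, 0.001, -0.002]
ft_force: [0.4, 0.7, -3.5]
grip_width: 0.0438
grip_force: 44.9
```

Request:
step_arm([
  [0,0,-0.025,0,0,0],
  [0,0,-0.02,0,0,0],
  [0,0,-0.015,0,0,0],
  [0,0,-0.009,0,0,0],
  [0,0,-0.004,0,0,0],
  [0,0,0,0,0,0],
])

```text
time: 32.85
position: [0.5484, -0.3631, 0.1938]
tool_rot: [0.086, 0.996, -0.0, 0.0]
ft_force: [0.4, 0.1, -2.1]
grip_width: 0.0439
grip_force: 44.9
```

Request:
step_arm([
  [0,0,-0.0015,0,0,0],
  [0,0,-0.0005,0,0,0],
  [0,0,0,0,0,0],
])

```text
time: 33.22
position: [0.5484, -0.363, 0.192]
tool_rot: [0.086, 0.996, -0.0, 0.0]
ft_force: [-0.1, 0.2, -2.6]
grip_width: 0.0439
grip_force: 44.9
```

Request:
step_arm([
  [0,0,0,0,0,0],
  [0,0,0,0,0,0],
  [0,0,0,0,0,0],
  [0,0,0.02,0,0,0],
  [0,0,0.04,0,0,0],
  [0,0,0.05,0,0,0],
  [-0.04,0.04,0.04,0,0,0],
  [-0.05,0.05,0.03,0,0,0],
  [-0.03,0.03,0,0,0,0],
  [0,0,0,0,0,0],
  [0,0,0,0,0,0],
], jaw=0.055)

```text
time: 34.6
position: [0.4421, -0.2567, 0.3636]
tool_rot: [0.086, 0.996, -0.001, 0.002]
ft_force: [-0.7, -0.1, 0.5]
grip_width: 0.0548
grip_force: 0.0
```

```bash
python3 seen.py scene,side cap_a cap_bad gear_small gear_wide oil_bottle wrench; python3 - <<'E'
from h import *
c,P,T=cam('scene'); cv2.imwrite('pics/b.png',cv2.resize(c['pixels'][40:420,80:470],None,fx=1.55,fy=1.55,interpolation=2))
E
```

```text
tcp [ 0.4421 -0.2567  0.3636] t 34.6
scene cap_a 0.63 [342. 199.  39.  28.] ztop 0.0381 topcirc [684.1  64.8] 32.9 rect [684.4  65.6  75.2  44.8   6.1]
scene cap_bad 0.86 [157. 341.  46.  45.] ztop 0.0369 topcirc [ 572.5 -369. ] 10.8 rect [ 550.3 -362.9   47.8   78.3   79.3]
scene gear_small 0.56 [348.  78.  21.  20.] ztop 0.0472 topcirc [542.6 359.2] 23.6 rect [540.7 382.2  42.3  94.5  11. ]
scene gear_wide 0.84 [348.  84.  25.  22.] ztop 0.0285 topcirc [544. 355.] 29.1 rect [544.8 345.2  58.1  35.    3. ]
scene oil_bottle 0.68 [399. 122.  36.  60.] ztop 0.1387 topcirc [712.4 269.7] 16.7 rect [719.2 309.9 151.3  63.8  80.3]
scene wrench 0.98 [277. 355.  24.  86.] ztop 0.009 topcirc [ 738. -269.] 79.8 rect [ 741.4 -263.3   39.4  164.7   36.6]
side cap_a 0.87 [253. 205.  26.  20.] ztop 0.0389 topcirc [690.  -21.3] 32.3 rect [689.3 -21.8  73.   45.4   5.5]
side cap_a 0.63 [244. 231.  34.  20.] ztop 0.0389 topcirc [680.5  70.1] 32.7 rect [684.2  61.1  81.3  66.4   6. ]
side cap_bad 0.82 [317. 137.  30.  13.] ztop 0.0349 topcirc [ 549.3 -356.1] 31.9 rect [ 548.3 -374.2   79.9   85.3   84.3]
side gear_small 0.79 [287. 348.  26.  27.] ztop 0.0472 topcirc [541.2 363.9] 21.6 rect [542.9 359.7  40.   51.8   7.4]
side gear_wide 0.88 [284. 356.  32.  32.] ztop 0.0294 topcirc [540.2 363.7] 29.8 rect [537.6 371.2  59.2  42.5  15.2]
side oil_bottle 0.94 [209. 289.  35.  64.] ztop 0.1397 topcirc [707.2 274.4] 15.4 rect [721.6 240.9  65.1 140.1  23.4]
side oil_bottle 0.34 [318. 136.  26.  13.] ztop 0.0371 topcirc [ 568.9 -364.4] 12.0 rect [ 544.5 -374.7   81.8   76.4   79.9]
side wrench 0.48 [254. 151.  30.  30.] ztop 0.01 topcirc [ 739. -264.] 81.7 rect [ 738.5 -272.7   42.7  175.7   32.7]
```

View pics/b.png

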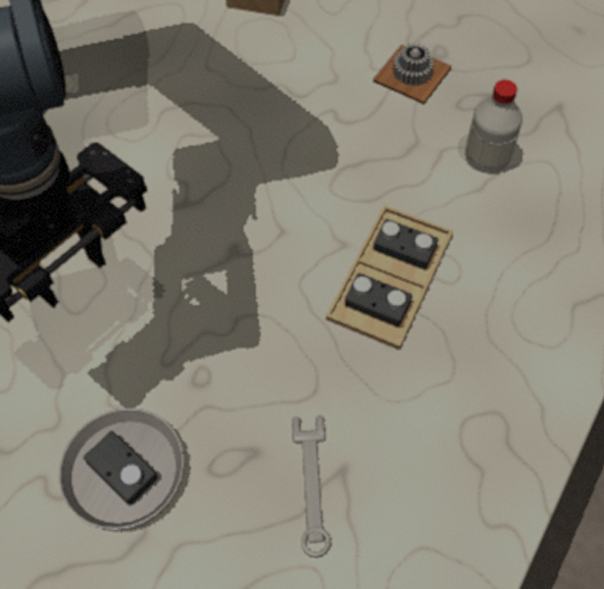

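The picture shows both gears stacked on the post (413, 65), two sound caps in the tray bays (405, 243 and 379, 298) and the bad cap flat in the dish (121, 467). The bottle and wrench have not moved, and the arm is clear of everything.

```bash
python3 -c "
from rig import hand_in
print(hand_in())"
```

```text
the job is handed in; nothing more can be done
None
```

The job is done and handed in at about 35 s: both gears are on the post with the wide one at the bottom, each sound cap is flat in its own tray bay, the faulty cap is flat in the scrap dish, and the bottle and wrench were not touched.

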